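Feed a slotted hub through the swing flap of a parts washer

TASK

Without gripping or lifting anything, push the slotted hub along the chute's deck from behind, keeping it flat on the deck, through the hanging flap and over the edge, so that it slides down into the washer's basin. Then draw the fingers back out of the flap so that it swings fully shut behind the hub. Leave the plain collar that stands beside the hub where it is, and do not disturb the other things on the bench.

Things in the scene. Friction and masses are not known exactly. Their poses are not given: they have to be found in the camera images.
- gateway (a point): Point on the washer's fixed feed chute: deck top (90 mm above the bench), midway between the cheeks, in line with the shut flap. x = feed direction into the washer, y left, z up; place and yaw vary. The level deck runs from x -200 to +20 mm, 270 mm wide, open to -x and above; cheeks 16 mm high at y +-135 mm. Outside the left cheek lies a ledge at deck level (y 141 to 211 mm).
- drop_edge (a point): Middle of the deck's far edge, 20 mm past the flap line, at deck height, axes as gateway. Behind it a steel slide falls at 48 degrees to the basin floor, 80 mm below the deck. The basin's end wall stands 194 mm past the edge, its side walls rise 25 mm above the deck. A thing whose centre has passed the edge tips and slides down by itself.
- pivot (a point): Middle of the flap's hinge line, 62 mm above the deck, axes as gateway. The flap turns on two posts at y +-138 mm (22 mm long in x, tops 70 mm above the deck). No bar crosses between them: a finger pointing down can push the flap ahead of it until the finger's front is about 25 mm past the hinge line.
- flap (a joint): Steel gravity flap, rad: 0 hanging shut, growing as its lower edge swings into the washer (+x), up to 1.5; it cannot swing to -x. A plate 262 mm wide, 32 mm high, 3 mm thick, 4 to 36 mm above the deck when shut, on two side arms 10 mm wide at y +-126 mm. 120 g, lightly damped, pushed with about 1 N, falls shut within about a second when freed.
- hub_center (a point): Centre, half-way up, of the loose slotted hub: a steel disc of diameter 60 mm, 20 mm thick, with eight upright blocks in a ring on top (30 mm high in all), about 0.3 kg. It stands on the deck, blocks up, about 105 mm before the flap line, about 46 mm left or right of the middle of the deck (which side varies).
- collar_center (a point): Centre of the plain steel collar, a loose smooth ring of outer diameter 42 mm, bore 24 mm, 26 mm high, 0.12 kg, that stands on the deck on the other side of the middle. To be left alone.
- socket: Loose upright steel socket, diameter 24 mm, 35 mm high, on the chute's side ledge; origin at its underside. Bystander.
- tub: Loose white plastic bowl, rim diameter 110 mm, 60 mm high, on the bench at the right; origin at its underside. Bystander.
- wrench: Loose wrench, 170 mm long, lying on the bench at the right. Bystander.
- screwdriver: Loose screwdriver, 200 mm long, lying on the bench at the left. Bystander.
- brush: Loose brush, 190 mm long, lying on the bench at the left. Bystander.
- bottle: Loose red bottle, diameter 64 mm, 170 mm high, standing on the bench at the right; origin at its underside. Bystander.
There are look-alikes about, which are no part of the job. Leave any orange or turquoise look-alike of the part that bears hub_center alone.

How it is judged:
On the way, in this order (a step that is already met when the one before it is completed fails the run):
1. the hub is in the gateway on the deck and holds the flap open (value of joint flap above 0.25 rad and x of hub_center in the frame of gateway between -0.03 and 0.03 m and z of hub_center in the frame of gateway above 0.005 m and y of hub_center in the frame of gateway between -0.135 and 0.135 m), for 0.1 s.
2. the hub has gone over the edge and down into the basin (x of hub_center in the frame of gateway between 0.06 and 0.215 m and z of hub_center in the frame of gateway below -0.03 m), for 0.1 s.
At the end, for the whole second after the job is handed in: The hub lies at rest (below 20 mm/s) in the washer's basin, its centre at least 30 mm below the deck and 60 mm past the flap line, the flap hangs shut within 0.05 rad, and the collar is within 20 mm of where it stood (all of step 2 and value of joint flap below 0.05 rad and y of hub_center in the frame of gateway between -0.135 and 0.135 m and linear speed of hub below 0.02 m/s and distance of collar_center from where it was at the start of the episode below 0.02 m); the robot touches nothing.
It fails at once if the hub is lifted (its centre more than 22 mm above where it stands on the deck) (z of hub_center in the frame of gateway above 0.037 m).
It fails at once if the hub is tipped on the deck before it reaches the flap (angle between hub_center's own z axis and vertical above 0.4 rad and x of hub_center in the frame of gateway below -0.02 m).
It fails at once if the collar is pushed about, lifted or fed in (moved more than 20 mm) (distance of collar_center from where it was at the start of the episode above 0.02 m).
It fails at once if another thing on the bench is disturbed (moved more than 30 mm) (distance of any of socket, tub, wrench, screwdriver, brush, bottle from where it was at the start of the episode above 0.03 m).
It also fails if it takes over 40 s, if anything falls off the work surface, if the arm or the gripper's body presses on something with over 40 N, if the wrist force passes 120 N, or if a joint passes its speed limit or range.

ROBOT

A 7-joint arm with a two-finger parallel gripper is mounted at the origin on the work surface. World frame = base frame: x ahead of the robot, y to its left, z up, the work surface at z = 0. Lengths are in m, angles in rad, forces in N, time in s.
With the tool pointing down it reaches from about 0.4 to 0.875 m from the base axis. Payload 19.3 kg.
Tool frame: the origin (TCP) lies between the finger pads; the fingertips stand 19 mm ahead of it and the grasp point (between the pads) is the TCP; z points along the fingers, y is the direction in which the jaws open and shut (so a half turn about z gives the same grasp; the last joint's range is limited). The gripper opens to 85 mm and grips with 20 to 120 N. Pads are 22 mm wide; open, the fingers measure 114 mm over their backs; the gripper's body (76 mm by 85 mm) begins 54 mm behind the grasp point. The pads swing forward as they close: fully open they stand 13 mm farther back than shut.
Start: joints at [1.088, 0.521, -0.036, 1.599, 0.021, 1.021, -0.113], TCP at [0.251, -0.573, 0.25] pointing down, gripper open.
Joint ranges: [-2.91, 2.91], [-0.3, 2.13], [-1.5, 1.42], [0.17, 2.43], [-1.26, 4.41], [0.16, 1.93], [-2.52, 2.52]. Speed limits (rad/s): [1.89, 1.89, 2.39, 2.39, 3.01, 3.01, 3.01].

INTERFACE

Orientations are given as [roll, pitch, yaw] about the fixed x, y, z axes, in that order (R = Rz(yaw) Ry(pitch) Rx(roll)).
In Python, from workcell import status, imaging, bot gives the robot as it stands.
- The arm moves only by the shell command python3 -m handwheel 'ROWS' [FORCE]. ROWS is JSON, a list of rows, each an object with "offset": the shift along the tool's x, y, z in mm, a list of three; "rot": the turn, a rotation vector about the tool's x, y, z in degrees, a list of three; "claw": the opening, from -1 (shut) to 1 (fully open). A call has 1 to 12 rows; each row shifts and turns the commanded pose from where the row before left it, along the tool's axes as they then stand; what a row does not reach is not made up. A row lasts 1/10 s, in which the tool goes at most 50 mm and 8.59 degrees, less where a joint would pass 70% of its speed; a pose out of reach is approached as far as the arm can. A call is refused whole if a number of a shift passes 50 or a number of a turn 8.59, either way. A call with a gripper value outside its range is refused whole. The fingers move at their own pace and stop on an object; FORCE is the grip in N (left out, the last holds). Time passes only in rows, so rows that do not move let the fingers close. It gives the time, the measured TCP pose, the force and the opening at its end, in the units of the state.
- status.observe(): the state, without advancing time (a new reading comes with each control period).
- imaging.grab_frame(name): name is "scene" or "side" or "wrist"; returns a dict with "color" (480x640x3 uint8, red, green, blue), "range_z" (480x640 float32, m along the optical axis (not along the pixel's ray), 0 where there is no reading), "fx", "fy", "cx", "cy" (pixels), "distortion" ([k1, k2, p1, p2, k3] as OpenCV has them; the pictures are not rectified), "camera_from_world" (4x4, takes a point from world to camera coordinates). Camera axes: x right, y down, z forward; pixel columns grow to the right and rows downward; lengths in m; the calibration is good to about 2 mm. A picture is of the moment at which its call begins.
- bot.job_done(): hands the job in, once; it reports no verdict.
Trained networks look in the newest picture that a camera, given by its name, has taken for a name from the list of things; names that differ only in an ending like _2 or _b are one class to them, and where a whole thing is asked for, a point or a joint stands for the part that bears it (a point fixed in the world has none). Each returns a list of dicts, best first, with "conf" (0 to 1); they miss things now and then, are a little off and sometimes report something else, mostly with a low value. They report only what shows in the picture. A call takes as long as a camera call. They do not tell look-alikes from the thing itself.
- imaging.regions_of(thing, camera): "region" (480x640 bool, what is visible of it) and "box" ([centre column, centre row, width, height] in pixels, round what is visible of it).
- imaging.mark_of(thing, camera): "uv" ([column, row] in pixels: a listed point, or the origin of a listed thing).
The state is a dict: "clock": time; "qpos": joint angles; "qd": joint speeds; "joint_efforts": joint torques, N m; "position": TCP position; "tool_rot": TCP orientation; "force": force on the tool from outside, world axes, zero at the start; "moment": the same for the moment, N m; "grip_width": finger opening in m.
Only numpy, scipy, OpenCV 4.12 (cv2) and the standard library are available. Lean on these libraries where they do the work, as an engineer would, in place of code of your own. Each camera call takes 0.05 s, during which the arm holds its last target.

## Working session

There is one attempt and no reset: what is moved stays moved. The work goes in short steps, Python scripts to look and compute and a shell command to move; the robot and the scene stay as the last step left them, time stands still between calls to the robot, and variables do not carry over. Pictures are saved under pics/ and viewed, and the job is handed in when it is done.

```bash
ls; mkdir -p pics
python3 - <<'E'
from workcell import status, imaging, bot
import cv2,json
s=status.observe(); print({k:s[k] for k in ('clock','position','tool_rot','force','grip_width')})
for n in ('scene','side','wrist'):
    f=imaging.grab_frame(n); cv2.imwrite(f'pics/{n}0.png',f['color'][:,:,::-1])
    for t in ('gateway','drop_edge','pivot','hub_center','collar_center','socket'):
        print(n,t,[(m['uv'],round(m['conf'],2)) for m in imaging.mark_of(t,n)][:4])
E
```

```text
pics
{'clock': 0.0, 'position': array([ 0.25054919, -0.5722285 ,  0.24971932]), 'tool_rot': array([-3.14042735e+00,  1.11467025e-04,  4.12753608e-01]), 'force': array([ 0.60241842, -0.08612173, -0.25807283]), 'grip_width': 0.08539888425534084}
scene gateway [([331.7, 272.7], 0.56)]
scene drop_edge [([338.8, 277.8], 0.82)]
scene pivot [([331.8, 264.6], 0.93)]
scene hub_center [([291.8, 258.8], 0.91), ([236.1, 303.4], 0.75), ([329.0, 263.4], 0.54), ([274.4, 389.4], 0.31)]
scene collar_center [([311.4, 243.4], 0.56), ([332.3, 278.9], 0.28), ([193.5, 327.7], 0.15)]
scene socket [([343.5, 219.1], 0.6), ([330.7, 274.9], 0.45)]
side gateway [([271.4, 226.2], 0.71)]
side drop_edge [([265.8, 227.5], 0.57)]
side pivot [([273.8, 204.9], 0.59)]
side hub_center [([381.9, 239.2], 0.85), ([315.6, 203.6], 0.73), ([262.8, 226.9], 0.73), ([323.7, 228.9], 0.2)]
side collar_center [([323.2, 228.2], 0.85)]
side socket [([330.0, 268.9], 0.76), ([322.1, 227.0], 0.38)]
wrist gateway []
wrist drop_edge []
wrist pivot []
wrist hub_center []
wrist collar_center []
wrist socket []
```

View pics/scene0.png

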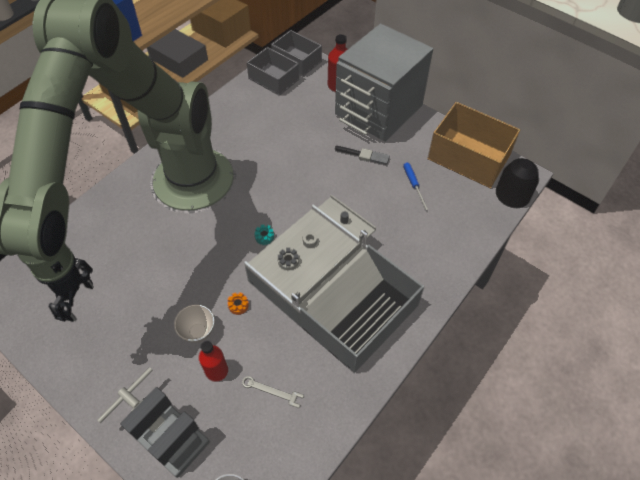

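View pics/side0.png

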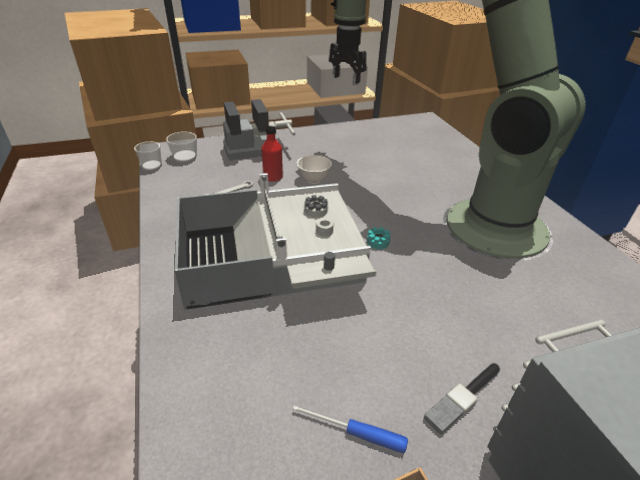

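The scene view shows the grey hub at (290,258) and the collar at (311,240) to its left. The flap's posts are at (296,298) and (363,238). The orange and turquoise look-alikes stand on the bench, off the deck. Next I'll measure positions.

```bash
cat > h.py <<'E'
import numpy as np, cv2
from workcell import status, imaging, bot
def cloud(f):
    v,u=np.mgrid[0:480,0:640]
    K=np.array([[f['fx'],0,f['cx']],[0,f['fy'],f['cy']],[0,0,1.]])
    n=cv2.undistortPoints(np.stack([u,v],-1).reshape(-1,1,2).astype(np.float64),K,np.array(f['distortion'])).reshape(480,640,2)
    z=f['range_z']; P=np.dstack([n[...,0]*z,n[...,1]*z,z])
    T=np.linalg.inv(f['camera_from_world']); W=P@T[:3,:3].T+T[:3,3]
    W[z<=0]=np.nan
    return W
def ray(f,uv,h):
    K=np.array([[f['fx'],0,f['cx']],[0,f['fy'],f['cy']],[0,0,1.]])
    n=cv2.undistortPoints(np.array(uv,float).reshape(1,1,2),K,np.array(f['distortion'])).ravel()
    T=np.linalg.inv(f['camera_from_world']); d=T[:3,:3]@np.array([n[0],n[1],1]); o=T[:3,3]
    return o+d*(h-o[2])/d[2]
E
python3 - <<'E'
from h import *
np.set_printoptions(precision=4,suppress=True)
for n,hub,col in (('scene',(290,258),(311,240)),('side',(316,203),(324,227))):
    f=imaging.grab_frame(n); W=cloud(f)
    for t,h in (('gateway',.09),('drop_edge',.09),('pivot',.152),('hub_center',.105),('collar_center',.103),('socket',.09),('tub',0),('bottle',0)):
        for m in imaging.mark_of(t,n)[:3]: print(n,t,round(m['conf'],2),ray(f,m['uv'],h))
    g=ray(f,(331.7,272.7) if n=='scene' else (271.4,226.2),.09)
    near=np.linalg.norm(W[...,:2]-g[:2],axis=-1)<.2
    top=(near&(W[...,2]>.147)&(W[...,2]<.175)).astype(np.uint8)
    k,l,st,c=cv2.connectedComponentsWithStats(top)
    for i in range(1,k):
        if st[i,4]>4: 
            p=W[l==i]; print(' top',c[i],st[i,4],p.mean(0),p[:,2].max())
    deck=near&(abs(W[...,2]-.09)<.003); print(' deckpts',deck.sum(),np.nanmedian(W[deck][:,2]))
    # hub/collar points above the deck
    for nm,px in(('hub',hub),('col',col)):
        q=ray(f,px,.11); mm=(np.linalg.norm(W[...,:2]-q[:2],axis=-1)<.045)&(W[...,2]>.1)&(W[...,2]<.13)
        p=W[mm]; c2,r=cv2.minEnclosingCircle(p[:,:2].astype(np.float32)); print(' ',nm,len(p),p.mean(0),c2,r,p[:,2].max())
E
```

```text
scene gateway 0.96 [ 0.6301 -0.0391  0.09  ]
scene drop_edge 0.69 [ 0.6287 -0.0482  0.09  ]
scene drop_edge 0.27 [ 0.7224 -0.4044  0.09  ]
scene pivot 0.62 [ 0.6138 -0.0535  0.152 ]
scene hub_center 0.89 [ 0.4844 -0.2851  0.105 ]
scene hub_center 0.81 [ 0.5137 -0.0859  0.105 ]
scene hub_center 0.7 [ 0.653  -0.0594  0.105 ]
scene collar_center 0.46 [ 0.5186 -0.0117  0.103 ]
scene socket 0.41 [0.542  0.1229 0.09  ]
scene tub 0.7 [ 0.4041 -0.3873  0.    ]
scene bottle 0.91 [ 0.5381 -0.4418  0.    ]
 top [362.66 233.42] 50 [0.6348 0.0799 0.1589] 0.1687404432407298
 top [295.2182 295.6727] 55 [ 0.6138 -0.1897  0.1589] 0.16972624676612158
 deckpts 2927 0.09070619685738501
  hub 356 [ 0.5043 -0.0931  0.1164] (0.5024564266204834, -0.08348553627729416) 0.03765924274921417 0.12794865436188885
  col 163 [ 0.51   -0.0038  0.1136] (0.5212867259979248, -0.0037145065143704414) 0.03555789962410927 0.1248096985595335
side gateway 0.58 [ 0.6228 -0.0624  0.09  ]
side drop_edge 0.94 [ 0.6447 -0.0514  0.09  ]
side drop_edge 0.53 [ 0.5646 -0.2986  0.09  ]
side pivot 0.61 [ 0.6223 -0.0521  0.152 ]
side hub_center 0.92 [ 0.4971 -0.0991  0.105 ]
side hub_center 0.8 [0.4008 0.0814 0.105 ]
side collar_center 0.71 [0.5147 0.0005 0.103 ]
side socket 0.73 [0.5483 0.1264 0.09  ]
side tub 0.86 [ 0.4216 -0.3977  0.    ]
side bottle 0.95 [ 0.5394 -0.443   0.    ]
side bottle 0.19 [ 0.6163 -0.1809  0.    ]
 top [262.8545 176.3455] 55 [ 0.6164 -0.1853  0.1547] 0.16154683534546388
 top [279.9884 241.0116] 86 [0.6383 0.0853 0.1547] 0.1605410049509315
 deckpts 4801 0.08913052990521153
  hub 361 [ 0.5076 -0.0839  0.1132] (0.5054334998130798, -0.08851756900548935) 0.031407926231622696 0.12187897931010627
  col 220 [0.5132 0.0029 0.1105] (0.5130133032798767, 0.00013845463399775326) 0.021831052377820015 0.11766135459446714
```

The posts put the flap midpoint at about (0.626, -0.053) with a yaw of about -4.5°. In the gateway frame, the hub is at about (-0.115, -0.044) and the collar at about (-0.115, +0.043), which fits the brief. I'll cradle the hub from behind with the jaws part open across the feed direction, so first I'll align the yaw and fly over.

```bash
python3 -m handwheel '[{"offset":[0,0,0],"rot":[0,0,7.05],"claw":-0.3},{"offset":[0,0,0],"rot":[0,0,7.05],"claw":-0.3},{"offset":[0,0,0],"rot":[0,0,7.05],"claw":-0.3},{"offset":[0,0,0],"rot":[0,0,7.05],"claw":-0.3}]'
python3 -m handwheel '[{"offset":[11,-40,0],"rot":[0,0,0],"claw":-0.3},{"offset":[11,-40,0],"rot":[0,0,0],"claw":-0.3},{"offset":[11,-40,0],"rot":[0,0,0],"claw":-0.3},{"offset":[11,-40,0],"rot":[0,0,0],"claw":-0.3},{"offset":[11,-40,0],"rot":[0,0,0],"claw":-0.3},{"offset":[11,-40,0],"rot":[0,0,0],"claw":-0.3},{"offset":[11,-40,0],"rot":[0,0,0],"claw":-0.3},{"offset":[11,-40,0],"rot":[0,0,0],"claw":-0.3},{"offset":[11,-40,0],"rot":[0,0,0],"claw":-0.3},{"offset":[11,-40,0],"rot":[0,0,0],"claw":-0.3},{"offset":[0,0,0],"rot":[0,0,0],"claw":-0.3},{"offset":[0,0,0],"rot":[0,0,0],"claw":-0.3}]'
python3 - <<'E'
from h import *
f=imaging.grab_frame('wrist'); cv2.imwrite('pics/wrist1.png',f['color'][:,:,::-1])
s=status.observe(); print({k:s[k] for k in ('clock','position','tool_rot','qpos','grip_width')})
for t,h in (('gateway',.09),('pivot',.152),('hub_center',.105),('collar_center',.103)):
    for m in imaging.mark_of(t,'wrist')[:3]: print(t,round(m['conf'],2),m['uv'],ray(f,m['uv'],h))
E
```

```text
clock: 2.35
position: [0.2507, -0.5725, 0.2503]
tool_rot: [3.142, -0.0, -0.085]
force: [-0.0, 0.4, 0.1]
grip_width: 0.0299
clock: 3.55
position: [0.3924, -0.1819, 0.2505]
tool_rot: [3.142, -0.0, -0.078]
force: [-0.7, -0.7, -0.4]
grip_width: 0.0296
{'clock': 3.6, 'position': array([ 0.39208158, -0.18275107,  0.25041783]), 'tool_rot': array([ 3.14133067e+00, -2.21996458e-04, -7.92027188e-02]), 'qpos': array([ 0.36371049,  0.21652305, -0.07554833,  2.07610914,  0.02187549,
        0.84940579, -1.37452343]), 'grip_width': 0.02993311841342639}
pivot 0.32 [70.9, 101.4] [ 0.50301341 -0.03294631  0.152     ]
hub_center 0.69 [184.1, 261.2] [ 0.37752473 -0.06472061  0.105     ]
hub_center 0.67 [186.1, 102.2] [ 0.50311461 -0.08941184  0.105     ]
hub_center 0.63 [385.7, 154.7] [ 0.45244974 -0.2389597   0.105     ]
collar_center 0.6 [73.9, 102.8] [ 0.51106388 -0.00116565  0.103     ]
```

View pics/wrist1.png

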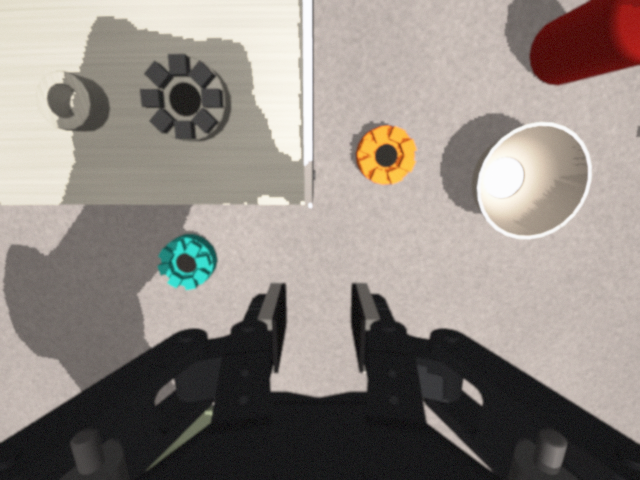

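The wrist view shows the hub at (186,100) and the collar at (70,100). The deck's rear edge is level at row 205, so the yaw is aligned. I'll check the deck edge against the model and work out the approach.

Run:
```python
from h import *
f=imaging.grab_frame('wrist'); W=cloud(f)
a=ray(f,(20,205),.09); b=ray(f,(300,205),.09); c=ray(f,(312,30),.106); d=ray(f,(312,180),.106)
print(a,b,c,d,'yaw edge',np.arctan2(b[0]-a[0],-(b[1]-a[1])),'yaw cheek',np.arctan2(c[1]-d[1],c[0]-d[0]))
for yaw in (-.0795,):
    ex=np.array([np.cos(yaw),np.sin(yaw)]); ey=np.array([-ex[1],ex[0]]); g=np.array([.6258,-.0525])
    for nm,p in (('a',a),('b',b),('c',c),('d',d)): print(nm,(p[:2]-g)@ex,(p[:2]-g)@ey)
    for nm,px in(('hub',(186,102)),('col',(72,101))):
        q=ray(f,px,.108); mm=(np.linalg.norm(W[...,:2]-q[:2],axis=-1)<.045)&(W[...,2]>.1+.01*(nm=='hub'))&(W[...,2]<.135)
        p=W[mm]; cc,r=cv2.minEnclosingCircle(p[:,:2].astype(np.float32)); cc=np.array(cc); print(nm,len(p),cc,r,p[:,2].max(),(cc-g)@ex,(cc-g)@ey)
    s=status.observe()['position']; print('tcp',(s[:2]-g)@ex,(s[:2]-g)@ey)
```

```text
[0.43588172 0.0774424  0.09      ] [ 0.41501335 -0.16875657  0.09      ] [ 0.54292811 -0.1903842   0.106     ] [ 0.43674228 -0.18126394  0.106     ] yaw edge -0.08456010260975808 yaw cheek -0.08567933965377844
a -0.19963796948992196 0.1144493817430742
b -0.2008882235024836 -0.13262927222831214
c -0.0716598909310761 -0.14403007080929853
d -0.1782346391300714 -0.143371500859309
hub 4615 [ 0.50431043 -0.09080643] 0.029746826738119125 0.12234917004637957 -0.11806369638246175 -0.04783369286079604
col 2825 [ 0.51086462 -0.00195808] 0.021643031388521194 0.1182077243441827 -0.11858621701993895 0.041254543709750895
tcp -0.22285622553187767 -0.1488383748474289
```

The frame agrees: the rear edge comes out at x = -0.200. Next I move behind the hub and descend.

```bash
python3 -m handwheel '[{"offset":[12,-34,0],"rot":[0,0,0],"claw":-0.3},{"offset":[12,-34,0],"rot":[0,0,0],"claw":-0.3},{"offset":[12,-34,0],"rot":[0,0,0],"claw":-0.3},{"offset":[0,0,30],"rot":[0,0,0],"claw":-0.3},{"offset":[0,0,30],"rot":[0,0,0],"claw":-0.3},{"offset":[0,0,30],"rot":[0,0,0],"claw":-0.3},{"offset":[0,0,20],"rot":[0,0,0],"claw":-0.3},{"offset":[0,0,15],"rot":[0,0,0],"claw":-0.3},{"offset":[0,0,10],"rot":[0,0,0],"claw":-0.3},{"offset":[0,0,0],"rot":[0,0,0],"claw":-0.3}]'
cat > look.py <<'E'
import sys
from h import *
yaw=-.0795; ex=np.array([np.cos(yaw),np.sin(yaw)]); ey=np.array([-ex[1],ex[0]]); g=np.array([.6258,-.0525])
ims=[]
for n in ('side','wrist'):
    f=imaging.grab_frame(n); im=f['color'][:,:,::-1]
    if n=='side': im=cv2.resize(im[140:320,150:410],(520,360),interpolation=cv2.INTER_CUBIC)
    else: im=cv2.resize(im,(480,360))
    ims.append(im)
im=np.hstack(ims); cv2.imwrite(sys.argv[1],cv2.resize(im,None,fx=.79,fy=.79))
s=status.observe(); p=s['position']; print('t',s['clock'],'gw x,y,z',(p[:2]-g)@ex,(p[:2]-g)@ey,p[2],'rot',s['tool_rot'],'F',s['force'],s['grip_width'])
E
python3 look.py pics/l1.png
```

```text
clock: 4.85
position: [0.4356, -0.0839, 0.1144]
tool_rot: [-3.142, 0.002, -0.08]
force: [0.2, 0.2, 1.2]
grip_width: 0.0298
t 4.95 gw x,y,z -0.18644975923023616 -0.04632726356916774 0.11568609571132775 rot [ 3.14156408e+00 -2.36730553e-04 -7.98211957e-02] F [ 0.42758484 -0.11191704 -0.15782712] 0.02975187224466879
```

View pics/l1.png

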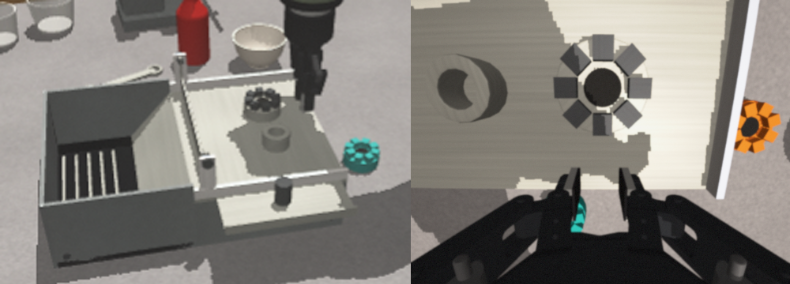

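The fingers are on the deck behind the hub and centred on it. I'll make contact gently and push.

```bash
python3 -m handwheel '[{"offset":[15,0,1],"rot":[0,0,0],"claw":-0.3},{"offset":[6,0,0],"rot":[0,0,0],"claw":-0.3},{"offset":[4,0,0],"rot":[0,0,0],"claw":-0.3},{"offset":[4,0,0],"rot":[0,0,0],"claw":-0.3},{"offset":[4,0,0],"rot":[0,0,0],"claw":-0.3},{"offset":[4,0,0],"rot":[0,0,0],"claw":-0.3},{"offset":[5,0,0],"rot":[0,0,0],"claw":-0.3},{"offset":[5,0,0],"rot":[0,0,0],"claw":-0.3},{"offset":[5,0,0],"rot":[0,0,0],"claw":-0.3},{"offset":[5,0,0],"rot":[0,0,0],"claw":-0.3},{"offset":[0,0,0],"rot":[0,0,0],"claw":-0.3}]'
python3 look.py pics/l2.png
```

```text
clock: 6.05
position: [0.4937, -0.0882, 0.1143]
tool_rot: [-3.141, -0.001, -0.079]
force: [-0.7, -0.8, -0.8]
grip_width: 0.0297
t 6.15 gw x,y,z -0.12948306510546012 -0.046103524708134766 0.11425527680262408 rot [-3.14151638e+00 -2.85269508e-04 -7.93814482e-02] F [ 0.15028248 -0.20826371 -0.68309777] 0.029742405463574755
```

View pics/l2.png

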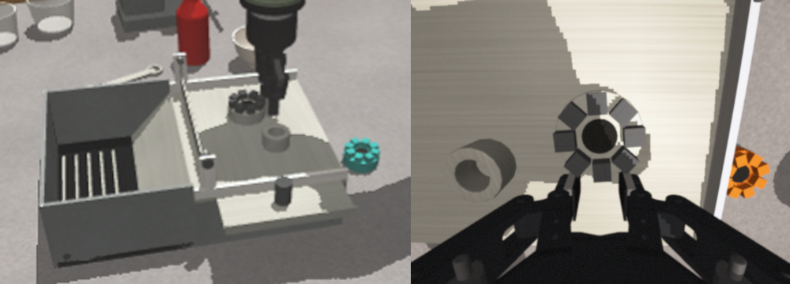

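The hub is cradled between the fingers, flat and moving straight. The collar hasn't moved, so I'll continue.

```bash
python3 -m handwheel '[{"offset":[6,0,0],"rot":[0,0,0],"claw":-0.3},{"offset":[6,0,0],"rot":[0,0,0],"claw":-0.3},{"offset":[6,0,0],"rot":[0,0,0],"claw":-0.3},{"offset":[6,0,0],"rot":[0,0,0],"claw":-0.3},{"offset":[6,0,0],"rot":[0,0,0],"claw":-0.3},{"offset":[6,0,0],"rot":[0,0,0],"claw":-0.3},{"offset":[6,0,0],"rot":[0,0,0],"claw":-0.3},{"offset":[6,0,0],"rot":[0,0,0],"claw":-0.3},{"offset":[6,0,0],"rot":[0,0,0],"claw":-0.3},{"offset":[6,0,0],"rot":[0,0,0],"claw":-0.3},{"offset":[6,0,0],"rot":[0,0,0],"claw":-0.3},{"offset":[6,0,0],"rot":[0,0,0],"claw":-0.3}]'
python3 look.py pics/l3.png
```

```text
clock: 7.35
position: [0.565, -0.094, 0.1143]
tool_rot: [-3.142, 0.0, -0.079]
force: [-1.8, -0.8, 0.7]
grip_width: 0.03
t 7.45 gw x,y,z -0.05678204037244801 -0.04607740850109199 0.11429302439947962 rot [-3.14151058e+00 -7.26415470e-04 -7.93838329e-02] F [-0.03960124 -0.66370029 -0.43847429] 0.029976904380668107
```

View pics/l3.png

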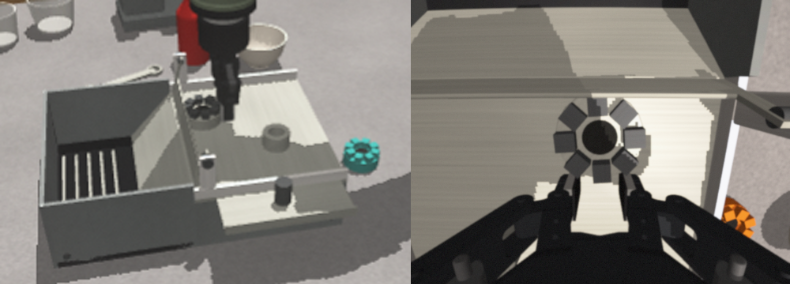

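```bash
python3 -m handwheel '[{"offset":[5,0,0],"rot":[0,0,0],"claw":-0.3},{"offset":[5,0,0],"rot":[0,0,0],"claw":-0.3},{"offset":[5,0,0],"rot":[0,0,0],"claw":-0.3},{"offset":[5,0,0],"rot":[0,0,0],"claw":-0.3},{"offset":[5,0,0],"rot":[0,0,0],"claw":-0.3},{"offset":[0,0,0],"rot":[0,0,0],"claw":-0.3},{"offset":[0,0,0],"rot":[0,0,0],"claw":-0.3}]'
python3 look.py pics/l4.png
```

```text
clock: 8.15
position: [0.5899, -0.0959, 0.1143]
tool_rot: [-3.142, -0.001, -0.079]
force: [-0.2, -0.4, -0.4]
grip_width: 0.0299
t 8.25 gw x,y,z -0.03254041498571414 -0.046130993071548096 0.11440205499674695 rot [-3.14156539e+00 -4.52632638e-04 -7.94544567e-02] F [-0.51022656 -0.05307533  0.00328859] 0.029603960998249287
```

View pics/l4.png

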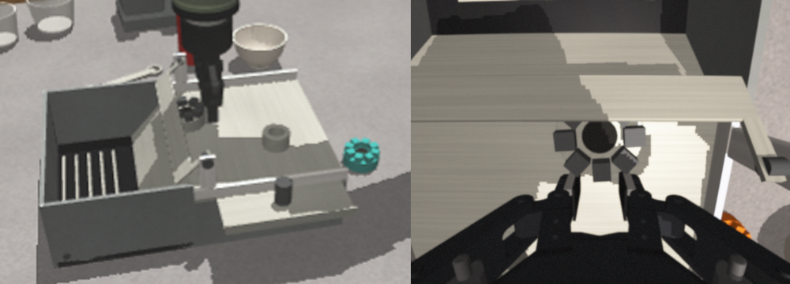

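The hub is in the gateway and holding the flap well open. Next I push it over the edge.

```bash
python3 -m handwheel '[{"offset":[5,0,0],"rot":[0,0,0],"claw":-0.3},{"offset":[5,0,0],"rot":[0,0,0],"claw":-0.3},{"offset":[5,0,0],"rot":[0,0,0],"claw":-0.3},{"offset":[5,0,0],"rot":[0,0,0],"claw":-0.3},{"offset":[5,0,0],"rot":[0,0,0],"claw":-0.3},{"offset":[5,0,0],"rot":[0,0,0],"claw":-0.3},{"offset":[0,0,0],"rot":[0,0,0],"claw":-0.3},{"offset":[0,0,0],"rot":[0,0,0],"claw":-0.3},{"offset":[0,0,0],"rot":[0,0,0],"claw":-0.3}]'
python3 look.py pics/l5.png
```

```text
clock: 9.15
position: [0.6194, -0.0983, 0.1143]
tool_rot: [3.142, -0.0, -0.079]
force: [-0.7, -0.3, 0.2]
grip_width: 0.0296
t 9.25 gw x,y,z -0.0028204801650333973 -0.046183884256688984 0.11428453786062286 rot [ 3.14157748e+00  1.68304985e-04 -7.95302005e-02] F [-0.44734428  0.78139295 -0.80395863] 0.03012105750052534
```

View pics/l5.png

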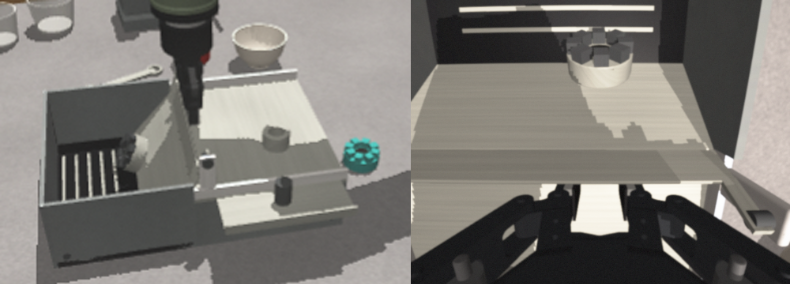

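The hub has slid down to the foot of the slide. I'll draw the fingers straight back, then up.

```bash
python3 -m handwheel '[{"offset":[-10,0,0],"rot":[0,0,0],"claw":-0.3},{"offset":[-10,0,0],"rot":[0,0,0],"claw":-0.3},{"offset":[-10,0,0],"rot":[0,0,0],"claw":-0.3},{"offset":[-15,0,0],"rot":[0,0,0],"claw":-0.3},{"offset":[-15,0,0],"rot":[0,0,0],"claw":-0.3},{"offset":[-20,0,0],"rot":[0,0,0],"claw":-0.3},{"offset":[-20,0,0],"rot":[0,0,0],"claw":-0.3},{"offset":[0,0,-20],"rot":[0,0,0],"claw":-0.3},{"offset":[0,0,-30],"rot":[0,0,0],"claw":-0.3},{"offset":[0,0,-30],"rot":[0,0,0],"claw":-0.3},{"offset":[0,0,-30],"rot":[0,0,0],"claw":-0.3},{"offset":[0,0,-30],"rot":[0,0,0],"claw":-0.3}]'
python3 -m handwheel '[{"offset":[0,0,0],"rot":[0,0,0],"claw":-0.3},{"offset":[0,0,0],"rot":[0,0,0],"claw":-0.3},{"offset":[0,0,0],"rot":[0,0,0],"claw":-0.3},{"offset":[0,0,0],"rot":[0,0,0],"claw":-0.3},{"offset":[0,0,0],"rot":[0,0,0],"claw":-0.3},{"offset":[0,0,0],"rot":[0,0,0],"claw":-0.3},{"offset":[0,0,0],"rot":[0,0,0],"claw":-0.3},{"offset":[0,0,0],"rot":[0,0,0],"claw":-0.3}]'
python3 look.py pics/l6.png
python3 - <<'E'
from h import *
yaw=-.0795; ex=np.array([np.cos(yaw),np.sin(yaw)]); ey=np.array([-ex[1],ex[0]]); g=np.array([.6258,-.0525])
f=imaging.grab_frame('scene'); W=cloud(f); cv2.imwrite('pics/s6.png',cv2.resize(f['color'][180:380,220:440,::-1],(660,600),interpolation=cv2.INTER_CUBIC))
for n in ('scene','side'):
  if n=='side': f=imaging.grab_frame(n); W=cloud(f)
  for t in ('hub_center','collar_center','socket'):
   for m in imaging.mark_of(t,n)[:4]:
    p=W[int(m['uv'][1]),int(m['uv'][0])]; print(n,t,round(m['conf'],2),m['uv'],'gw',(p[:2]-g)@ex,(p[:2]-g)@ey,p[2]-.09)
  L=np.stack([(W[...,:2]-g)@ex,(W[...,:2]-g)@ey,W[...,2]-.09],-1)
  mm=(abs(L[...,0])<.06)&(abs(L[...,1])<.11)&(L[...,2]>.008)&(L[...,2]<.045)
  print(n,'flap pts',mm.sum(),L[mm].mean(0),np.percentile(L[mm][:,0],[5,50,95]))
E
```

```text
clock: 10.45
position: [0.5189, -0.0904, 0.2556]
tool_rot: [3.141, -0.0, -0.08]
force: [0.1, 0.1, -0.5]
grip_width: 0.0301
clock: 11.25
position: [0.5198, -0.0903, 0.2542]
tool_rot: [-3.142, 0.0, -0.079]
force: [-0.1, 0.6, -0.4]
grip_width: 0.0298
t 11.35 gw x,y,z -0.10265883629768664 -0.04610796595839107 0.2542612911196587 rot [-3.14155671e+00  6.89993452e-05 -7.93871793e-02] F [-1.19384424 -0.36603824 -0.06565681] 0.029704197612741737
scene hub_center 0.66 [261.7, 232.9] gw -0.2897968778821011 -0.001047327111587654 -0.06708086928773285
scene hub_center 0.56 [340.6, 313.8] gw 0.0844365303910901 -0.0528826102368266 -0.03803908748740828
scene collar_center 0.44 [310.0, 244.6] gw -0.10800729473576924 0.02964890982936379 0.018973772135827488
scene socket 0.6 [213.3, 373.8] gw -0.033413015567740116 -0.4137056823732778 -0.021148677293805346
scene socket 0.55 [344.4, 219.5] gw -0.09328939845415317 0.1595037534848972 0.0247389463805415
scene flap pts 395 [-0.00379936 -0.00198937  0.02425723] [-0.02566678 -0.0019657   0.00136028]
side hub_center 0.78 [236.4, 233.2] gw 0.08646445771445886 -0.033600011564422994 -0.029804422527070412
side hub_center 0.61 [378.8, 239.4] gw -0.2681238345301314 0.02422692888361401 -0.06129282403044781
side collar_center 0.73 [322.8, 229.8] gw -0.10820268731019346 0.061663195023311176 0.02284090032233141
side socket 0.75 [327.4, 269.9] gw -0.09134418929028286 0.17827733797338907 0.00423352167390964
side socket 0.2 [322.1, 227.5] gw -0.10910487607652655 0.05765763929469961 0.025577619812269775
side flap pts 137 [ 0.00171942 -0.0091529   0.02679396] [-0.00018275  0.00216073  0.00249679]
```

View pics/l6.png

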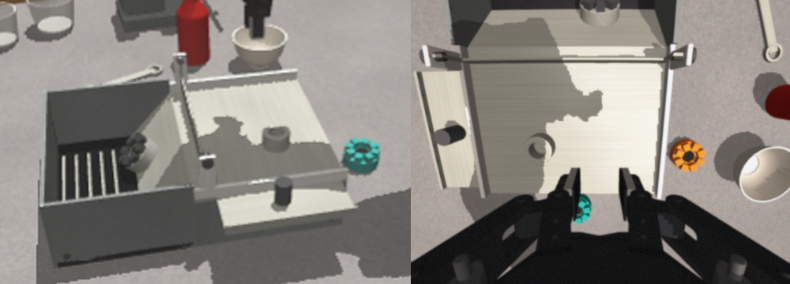

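View pics/s6.png

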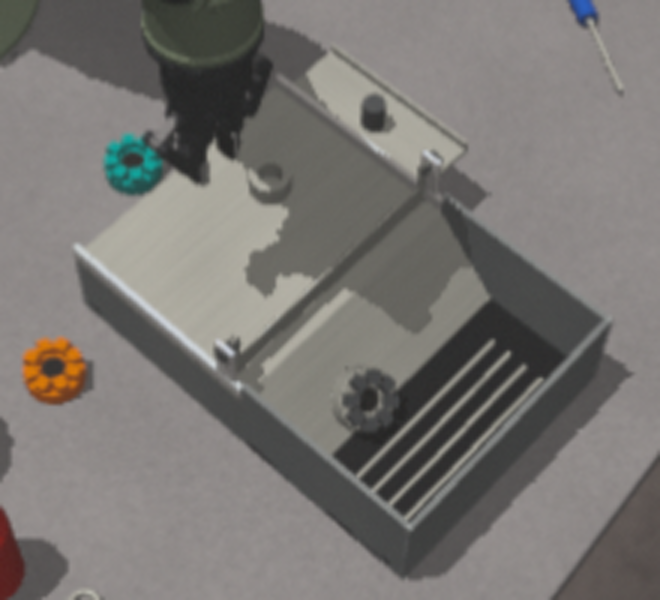

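The flap is shut and the collar is in place. The hub leans on the foot of the slide, so I need to check that its depth is enough and that it is at rest.

Run:
```python
from h import *
yaw=-.0795; ex=np.array([np.cos(yaw),np.sin(yaw)]); ey=np.array([-ex[1],ex[0]]); g=np.array([.6258,-.0525])
c=lambda W: np.stack([(W[...,:2]-g)@ex,(W[...,:2]-g)@ey,W[...,2]-.09],-1)
for rep in range(2):
 for n in ('scene','side'):
  f=imaging.grab_frame(n); L=c(cloud(f))
  # height above slide plane (normal offset)
  h=((L[...,0]-.02)*np.sin(np.radians(48))+L[...,2]*np.cos(np.radians(48)))
  s=((L[...,0]-.02)*np.cos(np.radians(48))-L[...,2]*np.sin(np.radians(48)))
  mm=(L[...,0]>.03)&(L[...,0]<.12)&(abs(L[...,1]+.046)<.045)&(h>.012)&(h<.04)&(L[...,2]>-.074)
  p=L[mm]; sl=s[mm]; print(n,mm.sum(),'xyz rng',np.percentile(p,[3,97],axis=0).round(4).tolist(),'s',np.percentile(sl,[3,50,97]),'h95',np.percentile(h[mm],95))
  bx=[(m['uv'],round(m['conf'],2)) for m in imaging.mark_of('hub_center',n)[:3]]
  print([ (u,k,((ray(f,u,.09-.048)[:2]-g)@ex).round(4)) for u,k in bx])
  q=(abs(L[...,0]+.112)<.04)&(abs(L[...,1]-.043)<.04)&(L[...,2]>.015)&(L[...,2]<.035)
  print('collar',L[q].mean(0), cv2.minEnclosingCircle(L[q][:,:2].astype(np.float32)))
```

```text
scene 362 xyz rng [[0.0666, -0.0741, -0.0716], [0.1113, -0.0205, -0.0194]] s [0.04768692 0.07529134 0.11122021] h95 0.03255465163717576
[([341.6, 314.7], 0.91, np.float64(0.0881)), ([235.1, 304.6], 0.63, np.float64(-0.1519)), ([261.4, 233.1], 0.51, np.float64(-0.2751))]
collar [-0.11978463  0.04006606  0.02528117] ((-0.12211194634437561, 0.0404086634516716), 0.023557011038064957)
side 333 xyz rng [[0.0682, -0.068, -0.0593], [0.1116, -0.0158, -0.0222]] s [0.0525206  0.07650169 0.10300405] h95 0.03204432460757337
[([381.2, 237.9], 0.71, np.float64(-0.2706))]
collar [-0.11656083  0.04536155  0.02243093] ((-0.11731459200382233, 0.04273461923003197), 0.0219490434974432)
scene 367 xyz rng [[0.0654, -0.0738, -0.0723], [0.1118, -0.0204, -0.0182]] s [0.04768922 0.07545433 0.11396047] h95 0.03307572137226337
[([342.3, 315.4], 0.89, np.float64(0.091)), ([415.5, 190.7], 0.7, np.float64(-0.0335)), ([261.6, 232.8], 0.68, np.float64(-0.2755))]
collar [-0.11946798  0.04014727  0.02569926] ((-0.12143397331237793, 0.0395914763212204), 0.022639039903879166)
side 333 xyz rng [[0.0677, -0.0683, -0.0584], [0.1116, -0.0158, -0.0221]] s [0.05259936 0.0769329  0.1032955 ] h95 0.03195677135100838
[([237.2, 233.2], 0.84, np.float64(0.0833)), ([382.0, 240.2], 0.79, np.float64(-0.2693))]
collar [-0.11686109  0.04592435  0.02238073] ((-0.11690693348646164, 0.043000057339668274), 0.021815942600369453)
```

The hub's centre is at about x +83 mm and z -48 mm. It is at rest: frames from the same camera agree to about 1 mm. The flap is shut and the collar is unmoved, so I'm handing in.

```bash
python3 -c "
from workcell import bot,status
print(bot.job_done(), status.observe()['clock'])"
```

```text
the job is handed in; nothing more can be done
the job is handed in; nothing more can be done
```

The hub is in the washer's basin, the flap has swung shut behind it, and the job is handed in. I pushed the hub from behind with the jaws 30 mm apart, through the flap and over the edge. The fingers then drew straight back and up, about 11.7 s in all by the robot's clock.

Last checks before handing in:
- **Hub:** its centre is about 83 mm past the flap line and 48 mm below the deck, and it did not move between frames. It leans tilted on the foot of the slide with its lower edge on the floor, rather than lying flat.
- **Flap:** it hangs shut, with its plate within about 2–4 mm of the flap line in both cameras.
- **Collar:** it is within a few millimetres of where it stood, which is as fine as I could measure.
- **Other things on the bench:** I did not measure these again one by one. In the last pictures the socket, tub, red bottle, wrench and screwdriver looked unmoved. The brush was not in those crops, but the arm never went near it.
- **Robot:** the gripper hovers clear above the deck, touching nothing.

The networks also reported the turquoise and orange look-alikes and a few false spots as the hub. I dropped those by checking position and height. One side-camera frame missed the hub, but the next one found it where expected.

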